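# Start a timed stirring run

## Robot

A 6-joint arm with a two-finger parallel gripper is mounted at the origin on the work surface. World frame = base frame: x ahead of the robot, y to its left, z up, the work surface at z = 0. Lengths are in m, angles in degrees, forces in N, time in s.
With the tool pointing down it reaches from about 0.35 to 0.85 m from the base axis. Payload 8.1 kg.
Tool frame: the origin (TCP) lies midway between the tips of the shut fingers; the grasp point (between the pads) lies 19 mm behind it (robot.hold_point_z is the distance from the TCP to the grasp point, in m); z points along the fingers, y is the direction in which the jaws open and shut (so a half turn about z gives the same grasp; the last joint's range is limited). The gripper opens to 85 mm and grips with 20 to 120 N. Pads are 22 mm wide; open, the fingers measure 114 mm over their backs; the gripper's body (76 mm by 85 mm) begins 54 mm behind the grasp point. The pads swing forward as they close: fully open they stand 13 mm farther back than shut.
Start: joints at [66.841, 7.471, 85.268, -0, 87.261, -4.893], TCP at [0.188, 0.57, 0.231] pointing down, gripper open.
Joint ranges: [-169.43, 169.43], [-51.17, 129.36], [1.28, 143.12], [-76.62, 256.62], [0, 156.53], [-152.29, 152.29]. Speed limits (degrees/s): [136.94, 136.94, 159.86, 180, 180, 180].

## Interface

Orientations are given as a 3x3 rotation matrix whose columns are the frame's x, y, z axes.
In Python, from bench import robot gives the robot as it stands.
- The arm moves only by the shell command python3 -m inch 'ROWS' [FORCE]. ROWS is JSON, a list of rows, each a list of 7 numbers: the shift along the tool's x, y, z in units of 40 mm (1.0 is 40 mm), then the turn, a rotation vector about the tool's x, y, z in units of 5 degrees (1.0 is 5 degrees), then the opening, from 0 (shut) to 1 (fully open). A call has 1 to 12 rows; each row is the pose to reach, as a shift and turn from the pose commanded when the call began, along the tool's axes at that moment; what a row does not reach only later rows make up. A row lasts 1/8 s, in which the tool goes at most 62.5 mm and 10.7 degrees, less where a joint would pass 70% of its speed; a pose out of reach is approached as far as the arm can. A call with a gripper value outside its range is refused whole. The fingers move at their own pace and stop on an object; FORCE is the grip in N (left out, the last holds). Time passes only in rows, so rows that repeat a pose let the fingers close. It gives the time, the measured TCP pose, the force and the opening at its end, in the units of the state.
- robot.sense(): the state, without advancing time (a new reading comes with each control period).
- robot.capture(name): name is "side" or "top" or "wrist"; returns the picture (400x640x3 uint8, blue, green, red); there is no depth.
- robot.camera_params(name): a dict with "K" (3x3 intrinsics, pixels), "R" (3x3) and "t" (3): a world point X has camera coordinates R X + t. Camera axes: x right, y down, z forward; pixel columns grow to the right and rows downward; lengths in m; the calibration is good to about 2 mm. A picture is of the moment at which its call begins: read the wrist's pose just before it. camera_params takes no time and is no camera call; for the wrist camera it gives the pose at the moment of the call.
- robot.finish_job(): hands the job in, once; it reports no verdict.
The state is a dict: "clock": time; "qpos": joint angles; "joint_vel": joint speeds; "effort": joint torques, N m; "position": TCP position; "eef_rot": TCP orientation; "wrist_force": force on the tool from outside, world axes, zero at the start; "ft_torque": the same for the moment, N m; "gripper_width": finger opening in m.
Only numpy, scipy, OpenCV 4.12 (cv2) and the standard library are available. Lean on these libraries where they do the work, as an engineer would, in place of code of your own. Each camera call takes 0.05 s, during which the arm holds its last target.

## Task

Start a timed stirring run with light fingertip presses, in this order: press the timer's square clear key fully down and let it come up, then press the stirrer's round key fully in so that it stays in, then press the timer's long bar key fully in so that it stays in. Press gently, never hard, and do not press the timer's small round key or the stirrer's square key, nor the clear key again once the stirrer is on. Do not pick up, push aside or tip anything: the timer stays where it lies and the glassware and tools around it stay put.

Things in the scene. Friction and masses are not known exactly. Their poses are not given: they have to be found in the camera images.
- stirrer: Blue hotplate stirrer, fixed to the bench, 260 mm (its x) by 160 mm (its y). Origin: centre of its underside; z up. The low control ledge (top 60 mm above the bench) is at its -x end, roughly towards the robot, with two dark keys 96 mm apart on its flat top (the two knobs on the upright front face below are not used); the 136 mm round hotplate (top 93 mm up, centre at x = +55 mm) with a beaker on it is at the +x end.
- timer: White bench timer, 110 mm (its x) by 170 mm (its y), top 30 mm above the bench, 0.4 kg, loose on rubber feet. Origin: centre of its underside; z up. Blank dark screen on its +x half; a row of three dark keys along y, at x = -28 mm, nearest the robot. The stirrer and the timer may swap sides.
- clear_key_top (a point): Clear key of the timer: the 18 mm square one at the +y end of the row (timer frame y = +58 mm). Origin: centre of the top face of the key, moving with it; 10 mm above the panel around it when up, 2 mm when fully in; z points up. Springs back when let go.
- clear_key (a joint): Travel of the clear key: 0 is up, positive is pressed in (m), 0.008 is the stop. It takes 1 N to start and 4 N at the stop.
- run_key_top (a point): Run key of the timer: the long bar, 40 mm (along y) by 16 mm, at the -y end of the row (y = -48 mm). Origin: centre of the top face of the key, moving with it; 10 mm above the panel around it when up, 2 mm when fully in; z points up. It stays in once pressed.
- run_key (a joint): Travel of the run key: 0 is up, positive is pressed in (m), 0.008 is the stop. About 2.5 N all the way; stays where it is left; starts up.
- stir_key_top (a point): Stir key of the stirrer: the round one, 28 mm across, on the ledge at stirrer frame x = -92, y = +48 mm. Origin: centre of the top face of the key, moving with it; 10 mm above the panel around it when up, 2 mm when fully in; z points up. It stays in once pressed.
- stir_key (a joint): Travel of the stir key: 0 is up, positive is pressed in (m), 0.008 is the stop. About 2.5 N all the way; stays where it is left; starts up.
- memory_key (a joint): Travel of the timer's small round memory key (16 mm across, middle of the row, timer frame y = +12 mm, top 10 mm above the panel), which is to be left alone: 0 is up, positive is pressed in (m), 0.008 is the stop.
- heat_key (a joint): Travel of the stirrer's square heat key (22 mm, on the ledge at stirrer frame x = -92, y = -48 mm, top 10 mm above the panel), which is to be left alone: 0 is up, positive is pressed in (m), 0.008 is the stop.
- beaker: Empty clear glass beaker, 70 mm across, 90 mm tall, standing on the stirrer's hotplate. Origin: centre of its underside. A bystander.
- vial_a: Capped clear vial, 24 mm across, 52 mm tall, standing on the bench between the stirrer and the timer. Origin: centre of its underside. A bystander.
- vial_b: A second vial just like vial_a, farther from the robot. Origin: centre of its underside. A bystander.
- tube: Capped amber tube, 28 mm across, 75 mm tall, standing between the stirrer and the timer, farthest from the robot of the three. Origin: centre of its underside. A bystander.
- jar: Clear jar with a black cap, 58 mm across, 85 mm tall, standing beyond the timer. Origin: centre of its underside. A bystander.
- dish: White weighing dish, 68 mm across, 18 mm tall, beyond the timer beside the jar. Origin: centre of its underside. A bystander.
- spatula: Thin double-ended steel spatula, 160 mm long, 13 mm wide, 5 mm thick, lying on the bench on the robot's side of the timer. Origin: centre of its underside; its x axis runs along it. A bystander.
Mind the look-alikes: they are no part of the job. Leave any brown or yellow look-alike of the timer alone.

How it is judged (in metres and radians):
On the way, in this order (a step that is already met when the one before it is completed fails the run):
1. the clear key is pressed fully down by the fingers (value of joint clear_key above 0.0055 m and contact force between the fingers and clear_key above 0.3 N), for 0.05 s.
2. the clear key is up again and the stirrer's round key is pressed in by the fingers (value of joint stir_key above 0.0055 m and contact force between the fingers and stir_key above 0.3 N and value of joint clear_key below 0.0015 m), for 0.05 s.
3. the timer's bar key is pressed in by the fingers (value of joint each of run_key, stir_key above 0.0055 m and contact force between the fingers and run_key above 0.3 N), for 0.05 s.
At the end, for the whole second after the job is handed in: The stirrer's round key and the timer's bar key are in (at least 5.5 of 8 mm), the clear, memory and heat keys are up (within 1.5 mm), the timer lies flat and still within 20 mm of its start, and every bystander stands within 25 mm of its start (value of joint each of stir_key, run_key above 0.0055 m and value of joint each of clear_key, memory_key, heat_key below 0.0015 m and linear speed of timer below 0.01 m/s and distance of timer from where it was at the start of the episode below 0.02 m and angle between timer's own z axis and vertical below 0.1 rad and not (distance of any of beaker, vial_a, vial_b, tube, jar, dish, spatula from where it was at the start of the episode above 0.025 m or angle between any of beaker, vial_a, vial_b, tube, jar, dish, spatula's own z axis and vertical above 0.4 rad)); the robot touches nothing.
It fails at once if a key is pressed hard (over 35 N on the timer or the stirrer) (contact force between any of the fingers, the arm and timer above 35 N or contact force between any of the fingers, the arm and stirrer above 35 N).
It fails at once if the memory key or the heat key is pressed (over 2.5 mm) (value of joint any of memory_key, heat_key above 0.0025 m).
It fails at once if out of turn: the bar key is pressed before the stirrer's round key is in, or the clear key when it is already in ((value of joint run_key above 0.003 m and value of joint stir_key below 0.003 m) or value of joint each of clear_key, stir_key above 0.003 m).
It fails at once if the timer is lifted, tipped or pushed along by more than 20 mm (distance of timer from where it was at the start of the episode above 0.02 m or height (world z) of timer above 0.012 m or angle between timer's own z axis and vertical above 0.15 rad).
It fails at once if a bystander is lifted, tipped over or pushed more than 25 mm (distance of any of beaker, vial_a, vial_b, tube, jar, dish, spatula from where it was at the start of the episode above 0.025 m or angle between any of beaker, vial_a, vial_b, tube, jar, dish, spatula's own z axis and vertical above 0.4 rad).
It also fails if it takes over 56 s, if anything falls off the work surface, if the arm or the gripper's body presses on something with over 40 N, if the wrist force passes 120 N, or if a joint passes its speed limit or range.

## Working session

There is one attempt and no reset: what is moved stays moved. The work goes in short steps, Python scripts to look and compute and a shell command to move; the robot and the scene stay as the last step left them, time stands still between calls to the robot, and variables do not carry over. Pictures are saved under pics/ and viewed, and the job is handed in when it is done.

```bash
mkdir -p pics; ls
python3 - <<'E'
from bench import robot
import cv2
s=robot.sense();print(s)
for n in("top","side","wrist"):
    p=robot.camera_params(n);print(n,p)
    cv2.imwrite(f"pics/{n}0.png",robot.capture(n))
E
```

```text
pics
{'clock': 0.0, 'qpos': array([ 6.68407795e+01,  7.51673805e+00,  8.53288994e+01,  9.75773679e-04,
        8.72605707e+01, -4.89565390e+00]), 'joint_vel': array([ 0.00277223,  0.03617007,  0.03135977,  0.01992635, -0.08794882,
        0.01876459]), 'effort': array([-1.99151182e-03, -5.69406009e+01, -5.00541580e+01, -2.73680489e-04,
        1.51780603e-02, -1.84620848e-05]), 'position': array([0.18781808, 0.56927562, 0.23023107]), 'eef_rot': array([[-9.49624623e-01,  3.13388770e-01, -7.44670337e-04],
       [ 3.13389605e-01,  9.49623122e-01, -1.69761364e-03],
       [ 1.75143120e-04, -1.84546766e-03, -9.99998282e-01]]), 'wrist_force': array([-0.10682785,  0.23918838, -0.00735301]), 'ft_torque': array([ 0.04697027, -0.04336897,  0.027569  ]), 'gripper_width': 0.08517096478912559}
top {'K': array([[370.99750025,   0.        , 320.61873096],
       [  0.        , 370.99750025, 192.64751466],
       [  0.        ,   0.        ,   1.        ]]), 'R': array([[-0.02554795, -0.99967238, -0.00156286],
       [-0.9809921 ,  0.02537131, -0.19238191],
       [ 0.19235853, -0.00338181, -0.98131889]]), 't': array([-0.04781166,  0.50703249,  1.06556722])}
side {'K': array([[426.6710822 ,   0.        , 319.69365076],
       [  0.        , 426.6710822 , 205.25944383],
       [  0.        ,   0.        ,   1.        ]]), 'R': array([[-0.99125607, -0.13177517, -0.00683488],
       [-0.07280196,  0.58937169, -0.80457497],
       [ 0.11005129, -0.79704223, -0.59381175]]), 't': array([0.4919424 , 0.14189932, 1.00440617])}
wrist {'K': array([[280.95627919,   0.        , 314.95693745],
       [  0.        , 280.95627919, 203.0796035 ],
       [  0.        ,   0.        ,   1.        ]]), 'R': array([[ 0.31374646,  0.94950586, -0.00133289],
       [ 0.90275559, -0.29786306,  0.31033844],
       [ 0.29427115, -0.09857086, -0.9506252 ]]), 't': array([-0.59903135, -0.04047598,  0.37950506])}
```

View pics/top0.png

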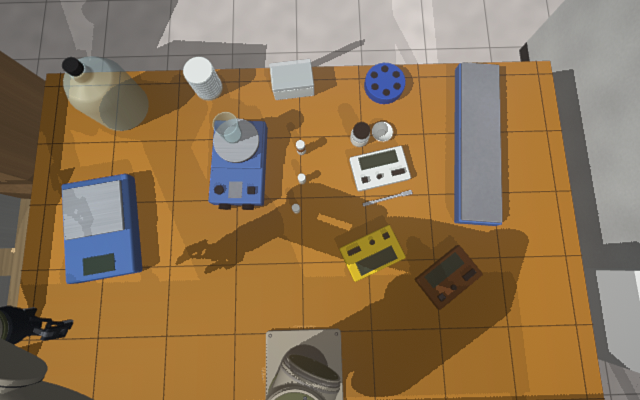

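View pics/side0.png

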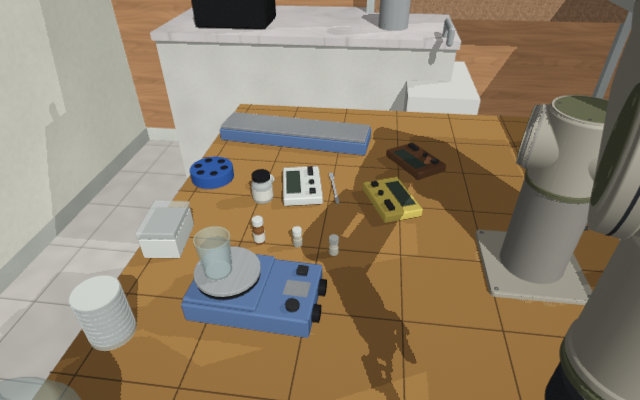

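View pics/wrist0.png

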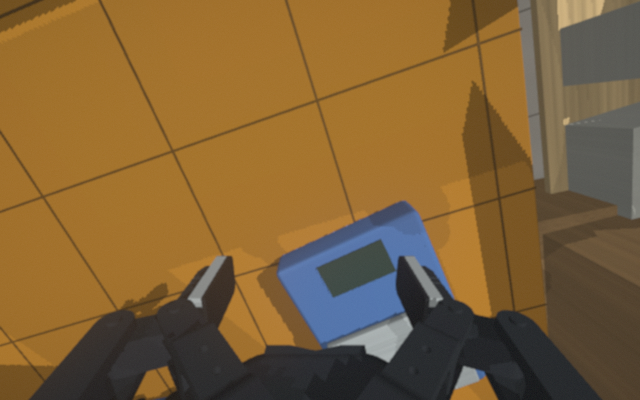

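```bash
cat > h.py <<'E'
import numpy as np,cv2
from bench import robot
def ray(n,uv,z,p=None):
    p=p or robot.camera_params(n);K,R,t=p["K"],p["R"],p["t"]
    d=R.T@np.linalg.inv(K)@np.array([uv[0],uv[1],1.]);c=-R.T@t
    return c+d*(z-c[2])/d[2]
def proj(n,X,p=None):
    p=p or robot.camera_params(n);q=p["K"]@(p["R"]@np.asarray(X)+p["t"]);return q[:2]/q[2]
def darks(im,roi,thr=75,amin=10):
    x0,y0,x1,y1=roi;g=im[y0:y1,x0:x1].max(2);m=(g<thr).astype(np.uint8)
    n,l,st,c=cv2.connectedComponentsWithStats(m)
    return [(st[i,4],c[i]+[x0,y0],st[i,2:4]) for i in range(1,n) if st[i,4]>=amin]
E
python3 - <<'E'
from h import *
t=cv2.imread("pics/top0.png");s=cv2.imread("pics/side0.png")
def z(im,r,k):return cv2.resize(im[r[1]:r[3],r[0]:r[2]],None,fx=k,fy=k,interpolation=cv2.INTER_CUBIC)
cv2.imwrite("pics/z1.png",z(t,(200,100,420,220),3.6))
cv2.imwrite("pics/z2.png",z(s,(180,150,350,330),3.3))
for n,im,roi,h in(("top",t,(212,180,262,202),.07),("top",t,(350,145,412,190),.04),("side",s,(270,255,330,320),.07),("side",s,(282,163,325,207),.04)):
    for a,c,w in darks(im,roi): print(n,a,c.round(1),w,ray(n,c,h).round(3))
w=(t.min(2)>150).astype(np.uint8)
c,_=cv2.findContours(w[140:200,340:420],cv2.RETR_EXTERNAL,2)
c=max(c,key=cv2.contourArea)+[340,140];b=cv2.minAreaRect(c);print(b)
for q in cv2.boxPoints(b):print(ray("top",q,.03).round(3))
E
```

```text
top 65 [218.8 189.4] [10  9] [0.519 0.24  0.07 ]
top 49 [251. 190.] [7 7] [0.515 0.145 0.07 ]
top 29 [391.6 155.1] [15 11] [ 0.62  -0.283  0.04 ]
top 22 [362.1 161.5] [ 8 12] [ 0.602 -0.191  0.04 ]
top 47 [397.7 171.6] [12  6] [ 0.567 -0.299  0.04 ]
top 11 [379.2 176.2] [4 4] [ 0.554 -0.241  0.04 ]
top 22 [364.5 179.5] [6 6] [ 0.545 -0.196  0.04 ]
side 97 [302.1 269.9] [11 11] [0.513 0.15  0.07 ]
side 129 [322.  287.1] [ 9 17] [0.466 0.192 0.07 ]
side 148 [291.9 304.7] [14 14] [0.517 0.245 0.07 ]
side 131 [315.9 312.1] [10 16] [0.469 0.257 0.07 ]
side 36 [309.9 170.6] [5 8] [ 0.564 -0.292  0.04 ]
side 267 [293.1 181.3] [14 22] [ 0.604 -0.229  0.04 ]
side 16 [311.1 181.3] [5 4] [ 0.552 -0.235  0.04 ]
side 25 [312. 190.] [5 5] [ 0.543 -0.191  0.04 ]
((379.4884948730469, 167.82620239257812), (34.699459075927734, 55.19847869873047), 76.75948333740234)
[ 0.619 -0.151  0.03 ]
[ 0.656 -0.321  0.03 ]
[ 0.547 -0.338  0.03 ]
[ 0.512 -0.171  0.03 ]
```

```bash
ls pics
```

```text
side0.png
top0.png
wrist0.png
z1.png
z2.png
```

View pics/z1.png

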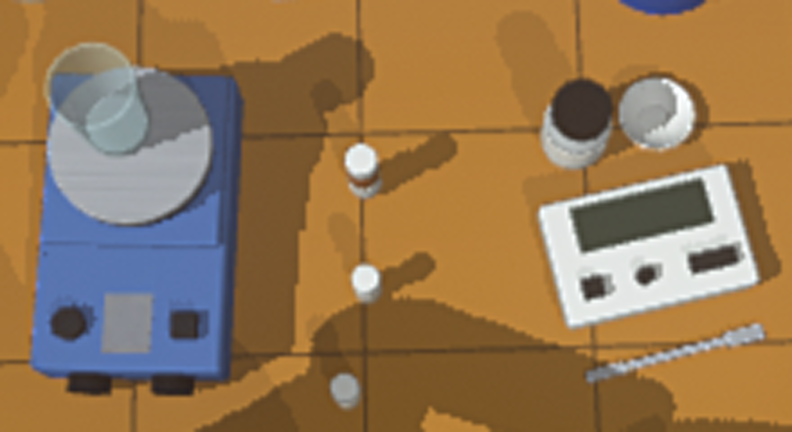

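View pics/z2.png

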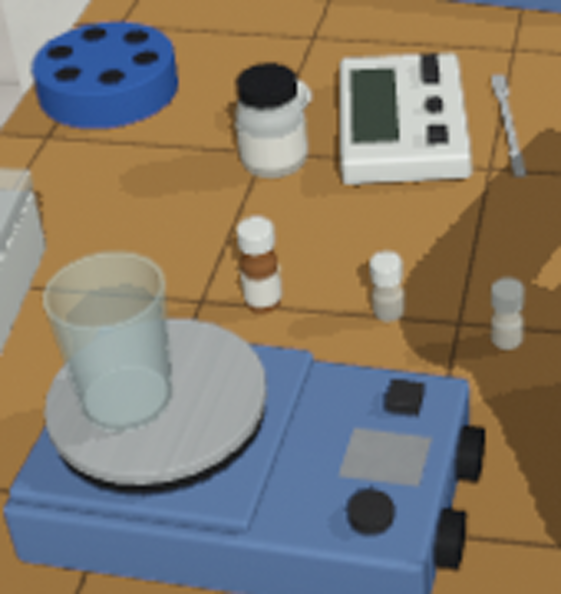

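Both views agree to about 4 mm. The clear key is at about (0.544, -0.194), the run key at (0.566, -0.296) and the stir key at (0.518, 0.242). The spacings match the spec. I'll go above the clear key with the fingers shut.

```bash
python3 -m inch '[[-1.2,-1.3,0,0,0,0,0],[-2.5,-2.7,0,0,0,0,0],[-3.8,-4,0,0,0,0,0],[-5,-5.3,0,0,0,0,0],[-6.2,-6.6,0,0,0,0,0],[-7.4,-7.9,0,0,0,0,0],[-8.6,-9.2,0,0,0,0,0],[-9.8,-10.4,0,0,0,0,0],[-11,-11.7,0,0,0,0,0],[-12.2,-13,0,0,0,0,0],[-13.3,-14.2,0,0,0,0,0],[-14.4,-15.3,0,0,0,0,0]]' 40
python3 - <<'E'
from h import *
s=robot.sense();print(s["clock"],s["position"],s["qpos"].round(1),s["eef_rot"].round(3).tolist())
E
```

```text
clock: 1.65
position: [0.5048, -0.1123, 0.2312]
eef_rot: [[-0.949, 0.314, 0.0], [0.314, 0.949, 0.0], [-0.0, 0.0, -1.0]]
wrist_force: [0.8, 1.9, 0.1]
gripper_width: 0.0
1.65 [ 0.50476492 -0.11233348  0.23117517] [-18.2  -5.4  98.4   0.   87.1 -89.9] [[-0.949, 0.314, 0.0], [0.314, 0.949, 0.0], [-0.0, 0.0, -1.0]]
```

```bash
python3 -m inch '[[0,0,0,0,0,0,0],[0,0,0,0,0,0,0],[0,0,0,0,0,0,0]]' >/dev/null
cat > w.py <<'E'
import sys
from h import *
s=robot.sense();p=robot.camera_params("wrist");im=robot.capture("wrist")
cv2.imwrite(f"pics/{sys.argv[1]}.png",im)
P=s["position"];R=s["eef_rot"];print(s["clock"],P.round(4),s["wrist_force"].round(2))
def d(x,y,z): print("inch to",x,y,z,(R.T@(np.array([x,y,z])-P)/.04).round(3))
d(*map(float,sys.argv[2:5]))
h=float(sys.argv[4]) if len(sys.argv)<6 else float(sys.argv[5])
for a,c,w in darks(im,(0,0,640,400)):
    if a<4000: print(a,c.round(1),w,ray("wrist",c,h,p).round(4))
E
python3 w.py w1 .544 -.194 .1 .04
```

```text
2.025 [ 0.5041 -0.1091  0.2314] [-0.13  0.24  0.57]
inch to 0.544 -0.194 0.1 [-1.611 -1.707  3.284]
2896 [152.2  33.2] [97 85] [ 0.3024 -0.2214  0.04  ]
570 [223.3  41.8] [34 38] [ 0.3328 -0.1543  0.04  ]
660 [602.8  58.7] [46 24] [0.4743 0.2248 0.04  ]
567 [536.7  77.4] [41 22] [0.4712 0.1562 0.04  ]
122 [186.3  82.4] [14 13] [ 0.3564 -0.2088  0.04  ]
331 [632.7  98.3] [16 27] [0.5265 0.2561 0.04  ]
234 [160.4 111.1] [22 19] [ 0.3743 -0.2499  0.04  ]
548 [545.9 122.3] [27 24] [0.5227 0.1624 0.04  ]
809 [559.7 223. ] [79 94] [0.6559 0.1706 0.04  ]
565 [ 24.  237.2] [45 75] [ 0.4586 -0.4922  0.04  ]
10 [498.  248.5] [ 1 10] [0.6678 0.0912 0.04  ]
31 [206.2 259.8] [ 8 11] [ 0.5628 -0.2814  0.04  ]
10 [499.2 258.5] [2 8] [0.6833 0.0909 0.04  ]
10 [198.8 259.6] [4 5] [ 0.5594 -0.2907  0.04  ]
112 [191.5 267.6] [21 15] [ 0.5674 -0.3054  0.04  ]
19 [506.2 279.5] [12 12] [0.7192 0.0962 0.04  ]
25 [209.6 285.8] [5 7] [ 0.6011 -0.2942  0.04  ]
41 [588.7 333.5] [31  8] [0.8505 0.2015 0.04  ]
14 [567.3 355.1] [ 2 10] [0.8828 0.1695 0.04  ]
```

View pics/w1.png

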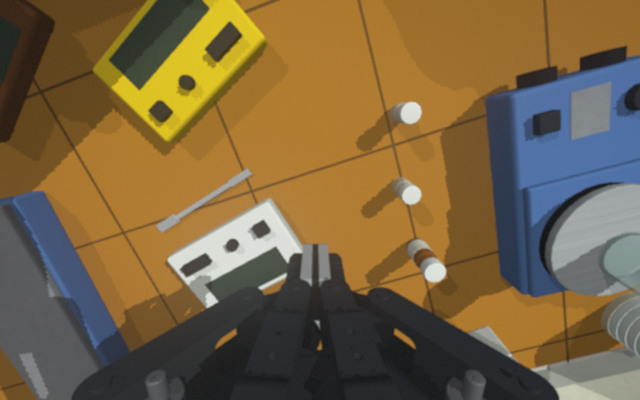

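The wrist view shows the white timer with the clear key at about (261,229), the memory key at (232,245) and the bar at (196,266). The fingers are shut at about (316,260).

```bash
python3 - <<'E'
from h import *
for u in((261,229),(232,245),(196,266)):print(ray("wrist",u,.04).round(4))
E
python3 -m inch '[[-0.8,-0.85,0,0,0,0,0],[-1.6,-1.7,0.8,0,0,0,0],[-1.6,-1.7,2.2,0,0,0,0],[-1.6,-1.7,3.3,0,0,0,0],[-1.6,-1.7,3.3,0,0,0,0],[-1.6,-1.7,3.3,0,0,0,0],[-1.6,-1.7,3.3,0,0,0,0]]'
python3 w.py w2 .544 -.194 .045 .04
```

```text
[ 0.5443 -0.1954  0.04  ]
[ 0.5537 -0.24    0.04  ]
[ 0.5674 -0.2986  0.04  ]
clock: 2.95
position: [0.5458, -0.1953, 0.1027]
eef_rot: [[-0.95, 0.313, 0.005], [0.313, 0.95, -0.002], [-0.005, -0.001, -1.0]]
wrist_force: [0.2, -0.3, 0.4]
gripper_width: 0.0001
2.95 [ 0.5458 -0.1953  0.1027] [ 0.2  -0.28  0.37]
inch to 0.544 -0.194 0.045 [0.061 0.018 1.441]
595 [147.5   8.4] [41 23] [ 0.3804 -0.2509  0.04  ]
114 [525.9  34.9] [ 6 37] [ 0.4691 -0.0282  0.04  ]
53 [630.8  44.2] [19  9] [0.4957 0.0356 0.04  ]
305 [ 25.6 114.7] [55 89] [ 0.4102 -0.3624  0.04  ]
64 [308.  208.2] [20 15] [ 0.5368 -0.1982  0.04  ]
51 [311.7 215.1] [13 14] [ 0.5431 -0.1972  0.04  ]
122 [315.  220.8] [24 21] [ 0.5484 -0.1964  0.04  ]
116 [  3.2 227.7] [11 20] [ 0.4769 -0.4322  0.04  ]
233 [264. 242.] [17 19] [ 0.553 -0.241  0.04 ]
87 [531.1 242.1] [12 20] [ 0.6203 -0.0371  0.04  ]
463 [567.4 268. ] [30 32] [ 0.6541 -0.0105  0.04  ]
830 [205.8 273.4] [48 36] [ 0.5649 -0.2979  0.04  ]
53 [627.5 261.2] [25  7] [0.6629 0.0368 0.04  ]
95 [550.  329.4] [ 5 38] [ 0.7148 -0.0282  0.04  ]
10 [  0.8 334.5] [3 4] [ 0.5647 -0.5022  0.04  ]
1135 [ 21.9 371.4] [52 61] [ 0.608  -0.5116  0.04  ]
```

View pics/w2.png

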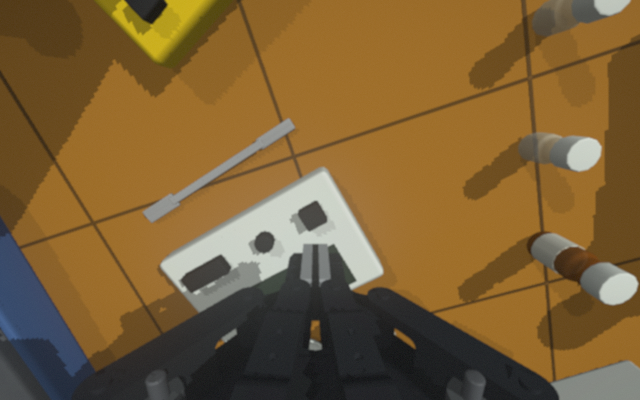

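The clear key shows at about (313,215), which puts it at (0.543, -0.196). That agrees with the top and side views. Descending to just above it.

```bash
python3 -m inch '[[0.05,-0.02,0.7,0,0,0,0],[0.05,-0.02,1.2,0,0,0,0],[0.05,-0.02,1.45,0,0,0,0],[0.05,-0.02,1.45,0,0,0,0],[0.05,-0.02,1.45,0,0,0,0]]'
python3 w.py w3 .5435 -.1955 .033 .04|head -3; python3 -c "
from h import *
cv2.imwrite('pics/s3.png',cv2.resize(robot.capture('side')[130:230,240:360],None,fx=5,fy=5))"
```

```text
clock: 3.62
position: [0.5423, -0.1953, 0.0421]
eef_rot: [[-0.95, 0.313, 0.001], [0.313, 0.95, -0.0], [-0.001, -0.0, -1.0]]
wrist_force: [-0.3, 0.6, -0.0]
gripper_width: 0.0001
3.625 [ 0.5423 -0.1953  0.0421] [-0.28  0.63 -0.05]
inch to 0.5435 -0.1955 0.033 [-0.031  0.004  0.228]
250 [601.5  20.3] [ 6 43] [ 0.4706 -0.0374  0.04  ]
```

View pics/s3.png

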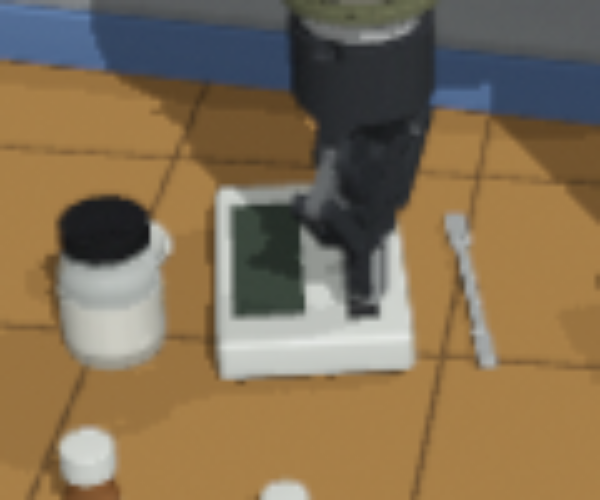

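The side view shows the fingertips directly over the clear key. Pressing in small steps.

```bash
python3 -m inch '[[-0.02,0,0.05,0,0,0,0],[-0.02,0,0.1,0,0,0,0],[-0.02,0,0.13,0,0,0,0],[-0.02,0,0.16,0,0,0,0],[-0.02,0,0.16,0,0,0,0]]'
```

```text
clock: 4.35
position: [0.5427, -0.1954, 0.0351]
eef_rot: [[-0.95, 0.313, 0.001], [0.313, 0.95, -0.0], [-0.001, -0.0, -1.0]]
wrist_force: [2.0, -0.5, 2.8]
gripper_width: 0.0
```

Force and height agree: 2.8 N at about 4.9 mm travel. Going 2 mm further.

```bash
python3 -m inch '[[0,0,0.03,0,0,0,0],[0,0,0.055,0,0,0,0],[0,0,0.055,0,0,0,0],[0,0,0.055,0,0,0,0]]'
```

```text
clock: 4.85
position: [0.5426, -0.1953, 0.0328]
eef_rot: [[-0.95, 0.313, 0.0], [0.313, 0.95, -0.0], [-0.0, -0.0, -1.0]]
wrist_force: [2.5, -1.0, 3.5]
gripper_width: 0.0
```

At 7.2 mm travel and 3.5 N. Now lifting and moving to the stir key.

```bash
python3 -m inch '[[0,0,-1,0,0,0,0],[0,0,-2.4,0,0,0,0],[0,0,-3.2,0,0,0,0],[0.5,1.2,-3.2,0,0,0,0],[1,2.5,-3.2,0,0,0,0],[1.5,3.8,-3.2,0,0,0,0],[2,5.1,-3.2,0,0,0,0],[2.5,6.4,-3.2,0,0,0,0],[3,7.7,-3.2,0,0,0,0],[3.5,9,-3.2,0,0,0,0],[4,10.2,-3.2,0,0,0,0],[4,10.2,-3.2,0,0,0,0]]'; python3 -m inch '[[0,0,0,0,0,0,0],[0,0,0,0,0,0,0],[0,0,0,0,0,0,0]]'
python3 w.py w4 .518 .242 .074 .07
```

```text
clock: 6.35
position: [0.5163, 0.2454, 0.1594]
eef_rot: [[-0.951, 0.309, -0.003], [0.309, 0.951, -0.0], [0.003, -0.001, -1.0]]
wrist_force: [0.2, -0.6, 0.6]
gripper_width: 0.0
clock: 6.72
position: [0.5185, 0.2412, 0.1606]
eef_rot: [[-0.949, 0.315, -0.0], [0.315, 0.949, -0.0], [0.0, -0.0, -1.0]]
wrist_force: [-0.1, 0.2, -0.1]
gripper_width: 0.0002
6.725 [0.5185 0.2412 0.1606] [-0.11  0.23 -0.14]
inch to 0.518 0.242 0.074 [0.019 0.016 2.165]
602 [289.1 157. ] [38 24] [0.4708 0.2343 0.07  ]
595 [220.4 176.6] [40 24] [0.4681 0.1736 0.07  ]
677 [314.9 205.9] [29 30] [0.5181 0.2411 0.07  ]
578 [214.8 232.8] [31 28] [0.5139 0.1473 0.07  ]
288 [  6.9 365.6] [21 25] [ 0.5855 -0.13    0.07  ]
```

View pics/w4.png

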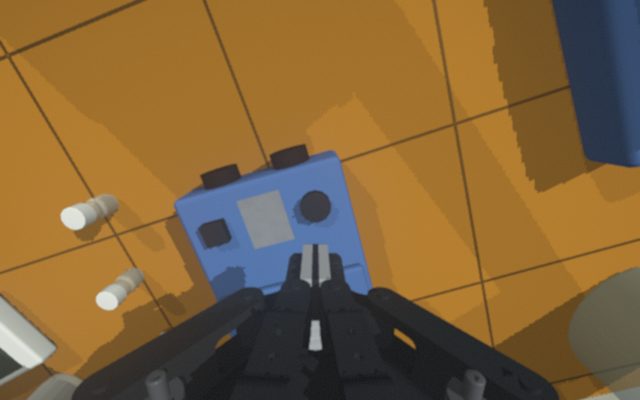

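The round stir key at (315,206) is at (0.518, 0.241), directly below the TCP. The heat key at (215,233) is 94 mm away.

```bash
python3 -m inch '[[0.01,0,0.8,0,0,0,0],[0.01,0,1.6,0,0,0,0],[0.01,0,2,0,0,0,0],[0.01,0,2.13,0,0,0,0],[0.01,0,2.13,0,0,0,0],[0.01,0,2.13,0,0,0,0]]'; python3 -m inch '[[0,0,0.05,0,0,0,0],[0,0,0.1,0,0,0,0],[0,0,0.15,0,0,0,0],[0,0,0.18,0,0,0,0],[0,0,0.18,0,0,0,0]]'
```

```text
clock: 7.52
position: [0.519, 0.2428, 0.0769]
eef_rot: [[-0.95, 0.313, 0.002], [0.313, 0.95, 0.001], [-0.002, 0.001, -1.0]]
wrist_force: [0.3, 1.4, 0.9]
gripper_width: -0.0002
clock: 8.15
position: [0.518, 0.2425, 0.0683]
eef_rot: [[-0.95, 0.313, 0.0], [0.313, 0.95, 0.0], [-0.0, 0.0, -1.0]]
wrist_force: [-0.2, -0.2, 1.3]
gripper_width: 0.0003
```

```bash
python3 -m inch '[[0,0,0.04,0,0,0,0],[0,0,0.08,0,0,0,0],[0,0,0.12,0,0,0,0],[0,0,0.14,0,0,0,0],[0,0,0.14,0,0,0,0],[0,0,0.14,0,0,0,0]]'
```

```text
clock: 8.9
position: [0.5179, 0.2424, 0.0625]
eef_rot: [[-0.95, 0.313, -0.0], [0.313, 0.95, -0.0], [0.0, -0.0, -1.0]]
wrist_force: [0.2, -0.4, 0.6]
gripper_width: 0.0001
```

The force is low, as a friction key can relax once it stops moving. Pressing slightly further to confirm contact at the stop.

```bash
python3 -m inch '[[0,0,0.01,0,0,0,0],[0,0,0.02,0,0,0,0]]';python3 -m inch '[[0,0,0.01,0,0,0,0],[0,0,0.01,0,0,0,0]]'
```

```text
clock: 9.15
position: [0.5179, 0.2425, 0.0621]
eef_rot: [[-0.95, 0.313, -0.0], [0.313, 0.95, -0.0], [0.0, -0.0, -1.0]]
wrist_force: [-2.0, -0.4, 5.2]
gripper_width: 0.0
clock: 9.4
position: [0.518, 0.2425, 0.0621]
eef_rot: [[-0.95, 0.313, -0.0], [0.313, 0.95, -0.0], [-0.0, -0.0, -1.0]]
wrist_force: [-2.8, -1.0, 6.6]
gripper_width: -0.0002
```

The key is at its stop with 6.6 N. Next is the run key.

```bash
python3 -m inch '[[0,0,-1,0,0,0,0],[0,0,-2.45,0,0,0,0],[-0.5,-1.2,-2.45,0,0,0,0],[-1.1,-2.5,-2.45,0,0,0,0],[-1.6,-3.8,-2.45,0,0,0,0],[-2.2,-5.1,-2.45,0,0,0,0],[-2.7,-6.4,-2.45,0,0,0,0],[-3.3,-7.7,-2.45,0,0,0,0],[-3.8,-9,-2.45,0,0,0,0],[-4.4,-10.3,-2.45,0,0,0,0],[-4.9,-11.5,-2.45,0,0,0,0],[-5.37,-12.46,-2.45,0,0,0,0]]'; python3 -m inch '[[0,0,0,0,0,0,0],[0,0,0,0,0,0,0],[0,0,0,0,0,0,0]]'
python3 w.py w5 .566 -.298 .045 .04;python3 -c "
from h import *
t=robot.capture('side');cv2.imwrite('pics/s5.png',cv2.resize(t[150:340,170:350],None,fx=3,fy=3))"
```

```text
clock: 10.9
position: [0.5652, -0.3003, 0.159]
eef_rot: [[-0.949, 0.314, -0.001], [0.314, 0.949, 0.0], [0.001, -0.0, -1.0]]
wrist_force: [0.8, 1.1, -0.0]
gripper_width: -0.0001
clock: 11.28
position: [0.5658, -0.2968, 0.1593]
eef_rot: [[-0.95, 0.312, -0.0], [0.312, 0.95, 0.0], [0.001, 0.0, -1.0]]
wrist_force: [0.2, 0.1, 0.4]
gripper_width: 0.0
11.275 [ 0.5658 -0.2968  0.1593] [0.18 0.07 0.4 ]
inch to 0.566 -0.298 0.045 [-0.016 -0.027  2.858]
446 [48.6  7. ] [46 18] [ 0.3491 -0.4492  0.04  ]
112 [147.2  32. ] [33 70] [ 0.3893 -0.3831  0.04  ]
14 [592.9   1.9] [3 5] [ 0.4811 -0.0367  0.04  ]
2669 [105.9 142.4] [ 69 104] [ 0.4565 -0.4622  0.04  ]
917 [ 81.2 151.7] [ 58 111] [ 0.4568 -0.4883  0.04  ]
65 [586.1 180. ] [ 8 18] [ 0.6306 -0.0459  0.04  ]
309 [625.5 193.3] [27 20] [ 0.6564 -0.01    0.04  ]
57 [598.1 263. ] [ 3 37] [ 0.7281 -0.0364  0.04  ]
2500 [464.  293.7] [61 54] [ 0.7219 -0.1765  0.04  ]
14 [  9.4 382.2] [8 8] [ 0.6747 -0.73    0.04  ]
```

View pics/w5.png

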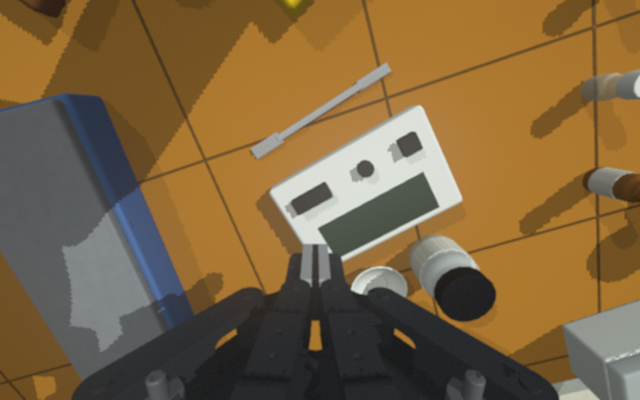

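View pics/s5.png

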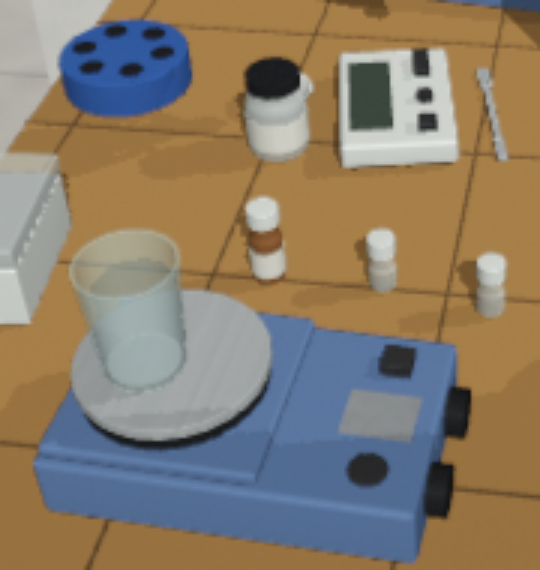

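The stir key now lies nearly flush, and the clear key is up. The bar key is at about (312,198) in the wrist view.

```bash
python3 -c "
from h import *
print(ray('wrist',(312,198),.04))"
python3 -m inch '[[0,0,0.8,0,0,0,0],[0,0,1.6,0,0,0,0],[0,0,2.4,0,0,0,0],[-0.01,-0.02,2.8,0,0,0,0],[-0.01,-0.02,2.85,0,0,0,0],[-0.01,-0.02,2.85,0,0,0,0],[-0.01,-0.02,2.85,0,0,0,0]]'
```

```text
[ 0.56617102 -0.3002047   0.04      ]
clock: 12.25
position: [0.567, -0.2996, 0.0473]
eef_rot: [[-0.95, 0.313, 0.002], [0.313, 0.95, -0.001], [-0.003, -0.001, -1.0]]
wrist_force: [0.2, 0.4, 0.5]
gripper_width: -0.0005
```

```bash
python3 -m inch '[[0,0,0.05,0,0,0,0],[0,0,0.1,0,0,0,0],[0,0,0.15,0,0,0,0],[0,0,0.2,0,0,0,0],[0,0,0.2,0,0,0,0],[0,0,0.2,0,0,0,0]]';python3 -m inch '[[0,0,0.03,0,0,0,0],[0,0,0.06,0,0,0,0],[0,0,0.06,0,0,0,0]]'
```

```text
clock: 13.0
position: [0.5658, -0.299, 0.0373]
eef_rot: [[-0.95, 0.313, -0.0], [0.313, 0.95, 0.0], [0.0, 0.0, -1.0]]
wrist_force: [-0.1, 0.8, 0.6]
gripper_width: -0.0002
clock: 13.38
position: [0.5658, -0.299, 0.035]
eef_rot: [[-0.95, 0.313, -0.0], [0.313, 0.95, 0.0], [0.0, -0.0, -1.0]]
wrist_force: [-1.0, 0.6, -0.0]
gripper_width: -0.0002
```

```bash
python3 -m inch '[[0,0,0.02,0,0,0,0],[0,0,0.04,0,0,0,0],[0,0,0.06,0,0,0,0],[0,0,0.07,0,0,0,0],[0,0,0.07,0,0,0,0]]';python3 -m inch '[[0,0,0.01,0,0,0,0],[0,0,0.02,0,0,0,0],[0,0,0.02,0,0,0,0]]'
```

```text
clock: 14.0
position: [0.5659, -0.299, 0.0322]
eef_rot: [[-0.95, 0.313, -0.0], [0.313, 0.95, 0.0], [0.0, -0.0, -1.0]]
wrist_force: [0.1, -0.0, 0.4]
gripper_width: -0.0001
clock: 14.38
position: [0.5659, -0.299, 0.0321]
eef_rot: [[-0.95, 0.313, -0.0], [0.313, 0.95, -0.0], [0.0, -0.0, -1.0]]
wrist_force: [-3.6, 2.4, 5.8]
gripper_width: 0.0
```

At the stop with 5.8 N. Lifting clear and checking.

```bash
python3 -m inch '[[0,0,-0.8,0,0,0,0],[0,0,-2,0,0,0,0],[0,0,-3.2,0,0,0,0],[0,0,-4,0,0,0,0],[0,0,-4,0,0,0,0],[0,0,-4,0,0,0,0],[0,0,-4,0,0,0,0]]';python3 w.py w6 .566 -.298 .045 .04|head -1;python3 -c "
from h import *
t=robot.capture('side');cv2.imwrite('pics/s6.png',cv2.resize(t[150:340,170:350],None,fx=3,fy=3))
a=cv2.imread('pics/side0.png')
for n,im in(('0',a),('6',t)):
  for r in((282,163,325,207),(270,255,312,320)):
    for q in darks(im,r):print(n,q[0],q[1].round(1))"
```

```text
clock: 15.25
position: [0.565, -0.2985, 0.1893]
eef_rot: [[-0.95, 0.313, -0.003], [0.313, 0.95, 0.002], [0.003, 0.001, -1.0]]
wrist_force: [0.3, 0.1, 0.3]
gripper_width: -0.0001
15.25 [ 0.565  -0.2985  0.1893] [0.34 0.11 0.34]
0 36 [309.9 170.6]
0 267 [293.1 181.3]
0 16 [311.1 181.3]
0 25 [312. 190.]
0 97 [302.1 269.9]
0 148 [291.9 304.7]
6 23 [310.3 171.6]
6 268 [293.1 181.3]
6 16 [311.1 181.3]
6 25 [312. 190.]
6 97 [302.1 269.9]
6 111 [292.1 306.1]
```

View pics/s6.png

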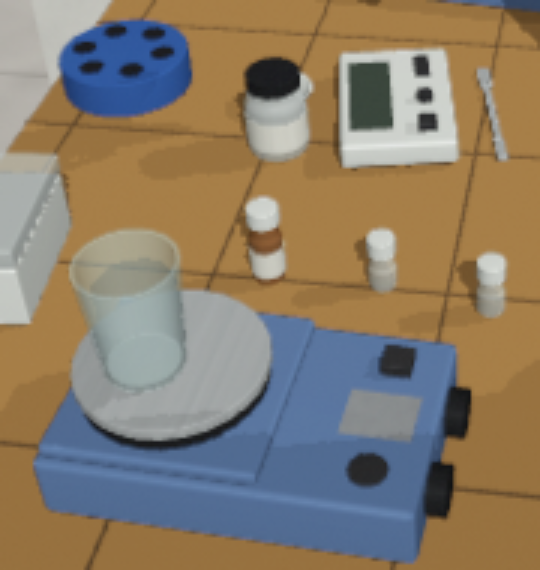

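View pics/w6.png

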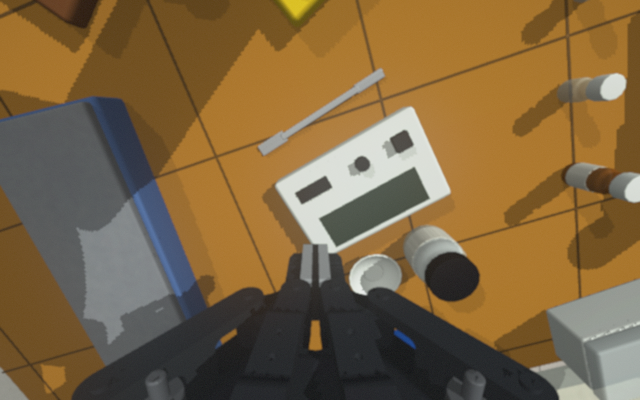

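The pictures show the bar key and the round stir key flush. The clear, memory and heat keys are unchanged in the side view, and nothing has moved.

```bash
python3 -c "
from bench import robot
print(robot.finish_job())"
```

```text
the job is handed in; nothing more can be done
None
```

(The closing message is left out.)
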